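# Clamp the pine offcut with the T-foot stop and the cam

## Task

Clamp the pine offcut on the carving board: lift the T-foot stop out of its storage block, drop its foot into the board's slot until the collar sits on the board, and twist it a quarter turn so that it locks crosswise under the lips. Then turn the cam's wing at the other end of the board clockwise, fully to its end stop, so that the cam pushes the offcut along its bed towards the stop. Leave the other things on the bench where they are.

Things in the scene. Friction and masses are not known exactly. Their poses are not given: they have to be found in the camera images.
- slot (a point): Centre of the slot's mouth, on the board's top face, 58 mm from the board's centre. x runs along the slot (across the board), y along the board away from the cam, z up. Mouth 48 mm long (x), 16 mm wide (y), closed at both ends, between two aluminium lips 6 mm thick; the hollow under them is 48 mm (x) by 40 mm (y), its floor 20 mm below the mouth
- bed (a point): Centre of the top face of the carving board: plywood, fixed to the bench, 96 mm (x) by 190 mm (y) by 24 mm high. x across the board, y along it from cam to slot, z up. The offcut lies here between two wooden battens 8 mm high, whose inner faces are 17.5 mm either side in x
- stop_wing (a point): Middle of the wing of the loose T-foot stop (about 150 g): a wooden bar 40 mm long (x), 12 mm thick (y), 30 mm high, on a round aluminium collar 34 mm across, 26 mm high. The point is 15 mm below the wing's top, 41 mm above the collar's underside. Grip it across the thickness. Seated, the collar rests on the board's top and turns easily
- stop_foot (a point): Centre of the underside of the stop's collar, axes as the wing's. Below it a stem 11 mm across, then a steel foot 30 mm long (x, parallel to the wing), 12 mm wide (y), 8 mm thick, tapered, ending 16.5 mm below the collar. It enters the slot with x along it, and is locked with x across it, twisted either way; nothing stops it at the quarter turn
- holder: Storage block, fixed: wood, 66 x 60 x 22 mm, origin at the centre of its underside. The stop starts upright in its through hole (36 mm along x, 18 mm along y), collar on the block's top; it lifts straight out
- cam_wing (a point): Middle of the wing on the cam's pivot, 15 mm below the wing's top and 41 mm above the board's top, 58.8 mm from the board's centre towards its -y end. The wing is a wooden bar 40 mm long (its x), 12 mm thick (its y), 30 mm high. Below it an eccentric wooden disc 36 mm across, 14 mm high; its lobe points along x of this point
- cam (a joint): Angle of the cam in rad, growing clockwise seen from above, 0 (open) to 1.5 (end stop, where lobe and wing point along the board to the offcut); starts between 0 and 0.25. Stays where it is left; turns with about 0.06 N m
- offcut_mid (a point): Centre of the loose pine offcut, 70 mm (its x, lying along the board) by 30 mm (y) by 18 mm high, lying on the board between the battens, about 40 g
- tin: Round open tin of wax, 61 mm across, 18 mm high; bystander. Origin at the centre of its underside
- carving_chisel: Carving chisel with a reddish-brown handle, 151 x 133 x 25 mm as it lies; bystander. Origin at the centre of its underside
- tumbler: Glass tumbler with cold tea, 85 mm across, 90 mm high; bystander. Origin at the centre of its underside
Mind the look-alikes: they are no part of the job. Of the things that look like the part that bears stop_wing, the largest one is meant.

How it is judged:
By the outcome, as a careful person would: the job done as asked, in the order asked, and still so for the second after the job is handed in, with the robot touching nothing.
It also fails if it takes over 58 s, if anything falls off the work surface, if the arm or the gripper's body presses on something with over 40 N, if the wrist force passes 120 N, or if a joint passes its speed limit or range.

## Robot

A 6-joint arm with a two-finger parallel gripper is mounted at the origin on a cart in front of the work surface, level with it; the furniture and walls round the work are solid. World frame = base frame: x ahead of the robot, y to its left, z up, the work surface at z = 0. Lengths are in m, angles in degrees, forces in N, time in s.
With the tool pointing down it reaches from about 0.35 to 0.975 m from the base axis. Payload 7.1 kg.
Tool frame: the origin (TCP) lies midway between the tips of the shut fingers; the grasp point (between the pads) lies 19 mm behind it; y points along the fingers, z is the direction in which the jaws open and shut, and the axes are right-handed (so a half turn about y gives the same grasp; the last joint's range is limited). The gripper opens to 88 mm and grips with 3 to 60 N. Pads are 20 mm wide; open, the fingers measure 115 mm over their backs; the gripper's body (75 mm by 178 mm) begins 61 mm behind the grasp point.
Start: joints at [72.536, 24.242, 93.386, -0, 62.372, -1.089], TCP at [0.176, 0.6, 0.223] pointing down, gripper open.
Joint ranges: [-172.04, 172.04], [-51.8, 120.97], [4.93, 147.93], [-75.15, 255.16], [6.16, 154.13], [-145.62, 145.62]. Speed limits (degrees/s): [136.94, 136.94, 172.46, 180, 180, 180].

## Interface

Orientations are given as [roll, pitch, yaw] about the fixed x, y, z axes, in that order (R = Rz(yaw) Ry(pitch) Rx(roll)).
In Python, from workcell import get_state, cams, env gives the robot as it stands.
- The arm moves only by the tool step_arm, never from a script. Its arguments are lists of equal length, an entry for each row: "linear": the shift along the tool's x, y, z in mm, a list of three; "angular": the turn, a rotation vector about the tool's x, y, z in degrees, a list of three; "hand": the closure in counts, from 0 (fully open) to 255 (shut). In form: {"linear": [[x, y, z], ...], "angular": [[rx, ry, rz], ...], "hand": [hand, ...]}. A call has 1 to 12 rows; each row shifts and turns the pose as measured when the row begins, along the tool's axes as they then stand; what a row does not reach is not made up. A row lasts 1/8 s, in which the tool goes at most 62.5 mm and 10.7 degrees, less where a joint would pass 70% of its speed; a pose out of reach is approached as far as the arm can. A call is refused whole if a number of a shift passes 62.5 or a number of a turn 10.7, either way. A call with a gripper value outside its range is refused whole. The fingers move at their own pace and stop on an object; "newtons" is the grip in N (left out, the last holds). Time passes only in rows, so rows that do not move let the fingers close. It gives the time, the measured TCP pose, the force and the opening at its end, in the units of the state.
- get_state(): the state, without advancing time (a new reading comes with each control period).
- cams.camera(name): name is "scene" or "side" or "wrist"; returns a dict with "pixels" (384x512x3 uint8, red, green, blue), "fx", "fy", "cx", "cy" (pixels), "k1" (the pictures are not rectified: a ray, as slopes to the right and down, at radius r is drawn at 1 + k1 r^2 times it, then the intrinsics apply), "rvec" (rotation vector, rad) and "tvec" (3), from world to camera coordinates, as OpenCV has them. Camera axes: x right, y down, z forward; pixel columns grow to the right and rows downward; lengths in m; the calibration is good to about 2 mm. A picture is of the moment at which its call begins. There is no depth.
- env.close_job(): hands the job in, once; it reports no verdict.
Trained networks look in a picture, given as the dict that the camera call returned (one of the last four; its "shot" number tells which), for a name from the list of things; names that differ only in an ending like _2 or _b are one class to them, and where a whole thing is asked for, a point or a joint stands for the part that bears it (a point fixed in the world has none). Each returns a list of dicts, best first, with "p" (0 to 1); they miss things now and then, are a little off and sometimes report something else, mostly with a low value. They report only what shows in the picture. A call takes as long as a camera call. They do not tell look-alikes from the thing itself.
- cams.find_in(picture, thing): "centre" ([row, column] in pixels, amid what is visible of it).
- cams.cut_out(picture, thing): "region" (384x512 bool, what is visible of it) and "centre" ([row, column] in pixels, amid what is visible of it).
The state is a dict: "time": time; "joint_pos": joint angles; "joint_velocities": joint speeds; "effort": joint torques, N m; "eef_pos": TCP position; "orientation": TCP orientation; "wrist_force": force on the tool from outside, world axes, zero at the start; "ft_torque": the same for the moment, N m; "gripper_width": opening from 0.0 (shut) to 1.0 (fully open).
Only numpy, scipy, OpenCV 4.12 (cv2) and the standard library are available. Lean on these libraries where they do the work, as an engineer would, in place of code of your own. Each camera call takes 0.05 s, during which the arm holds its last target.

## Working session

There is one attempt and no reset: what is moved stays moved. The work goes in short steps, Python scripts to look and compute and a tool call to move; the robot and the scene stay as the last step left them, time stands still between calls to the robot, and variables do not carry over. Pictures are saved under pics/ and viewed, and the job is handed in when it is done.

Besides the shell and the picture viewer there is one more tool, called as name(argument=value, ...) on one line, values as JSON. step_arm: Moves the arm, as the interface text tells. Its arguments: {"type":"object","properties":{"linear":{"type":"array"},"angular":{"type":"array"},"hand":{"type":"array"},"newtons":{"type":"number"}},"required":["linear","angular","hand"]}

```bash
mkdir -p pics; ls; cat > h.py <<'E'
import numpy as np, cv2
from workcell import get_state, cams, env
def snap(n,f=None):
    p=cams.camera(n)
    if f: cv2.imwrite('pics/'+f,cv2.cvtColor(p['pixels'],cv2.COLOR_RGB2BGR))
    return p
E
python3 - <<'E'
from h import *
print(get_state())
for n in ['scene','side','wrist']:
    p=snap(n,n+'1.png')
    print(n,{k:v for k,v in p.items() if k!='pixels'})
    for t in ['stop_wing','cam_wing','offcut_mid','holder','slot','bed','tin','tumbler','carving_chisel']:
        try: print(t,[(np.round(d['centre']).tolist(),round(d['p'],2)) for d in cams.find_in(p,t)])
        except Exception as e: print(t,e)
E
```

```text
pics
{'time': 0.0, 'joint_pos': array([ 7.25372806e+01,  2.42840767e+01,  9.34315109e+01, -5.72192607e-04,
        6.23723140e+01, -1.08837919e+00]), 'joint_velocities': array([ 0.11351563,  0.0036919 ,  0.10888655,  0.09302668, -0.05460773,
        0.04139304]), 'effort': array([ 1.42732515e-03, -5.44624472e+01, -2.73665321e+01,  6.42544683e-02,
        2.28116359e-02, -1.36364492e-04]), 'eef_pos': array([0.17600268, 0.59912457, 0.22190503]), 'orientation': array([-9.00878954e+01,  1.16320901e-03, -1.63740754e+01]), 'wrist_force': array([0.27526079, 0.37687062, 0.59805769]), 'ft_torque': array([ 0.00418346,  0.00795535, -0.01276073]), 'gripper_width': 0.9989302140405142}
scene {'fx': 368.7784511830185, 'fy': 368.7784511830185, 'cx': 256.1287366702664, 'cy': 193.46800935885486, 'k1': -0.01277620424185044, 'rvec': array([ 1.97966459, -0.42687374,  0.27131038]), 'tvec': array([-0.44515185,  0.21696325,  0.68341191]), 'shot': 1}
stop_wing [([194.0, 219.0], 0.74), ([187.0, 246.0], 0.7), ([252.0, 292.0], 0.68)]
cam_wing [([262.0, 306.0], 0.91)]
offcut_mid [([251.0, 290.0], 0.89)]
holder [
[... 613 characters left out ...]
6), ([230.0, 275.0], 0.5)]
cam_wing [([169.0, 279.0], 0.53)]
offcut_mid []
holder [([230.0, 240.0], 0.93)]
slot [([187.0, 277.0], 0.81), ([167.0, 278.0], 0.46)]
bed [([189.0, 276.0], 0.75), ([169.0, 278.0], 0.49)]
tin [([209.0, 192.0], 0.69)]
tumbler [([237.0, 181.0], 0.87)]
carving_chisel [([225.0, 329.0], 0.64), ([230.0, 236.0], 0.55)]
wrist {'fx': 326.8372395515118, 'fy': 326.8372395515118, 'cx': 263.15275489885846, 'cy': 188.82921735349692, 'k1': -0.014044147356627967, 'rvec': array([-2.34893151, -1.75697441, -0.2209812 ]), 'tvec': array([-0.62472553, -0.02936817,  0.38908153]), 'shot': 3}
stop_wing []
cam_wing []
offcut_mid []
holder []
slot []
bed []
tin []
tumbler []
carving_chisel []
```

```bash
python3 - <<'E'
import cv2
for n,(r,c) in {'scene':((130,320),(150,400)),'side':((120,290),(140,370))}.items():
    i=cv2.imread(f'pics/{n}1.png'); i=i[r[0]:r[1],c[0]:c[1]]
    cv2.imwrite(f'pics/{n}1c.png',cv2.resize(i,None,fx=3.1,fy=3.1,interpolation=cv2.INTER_CUBIC))
E
```

```text
(no output)
```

View pics/scene1.png

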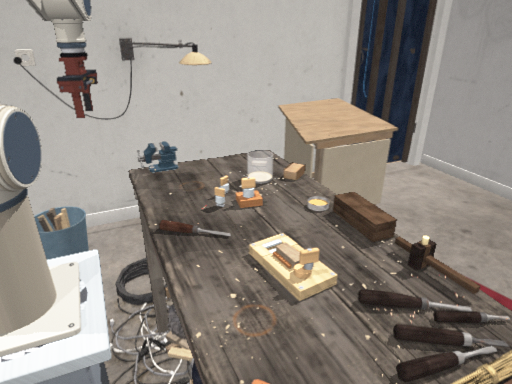

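View pics/side1.png

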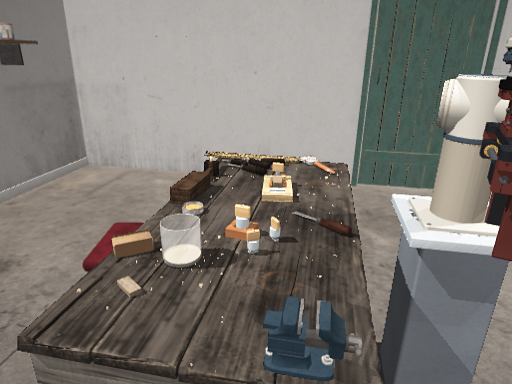

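```bash
ls pics
```

```text
scene1.png
scene1c.png
side1.png
side1c.png
wrist1.png
```

View pics/wrist1.png

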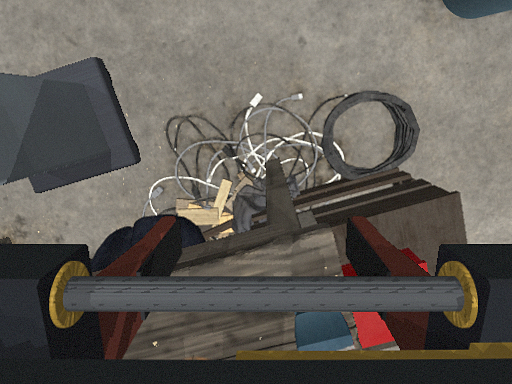

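View crops.

View pics/scene1c.png

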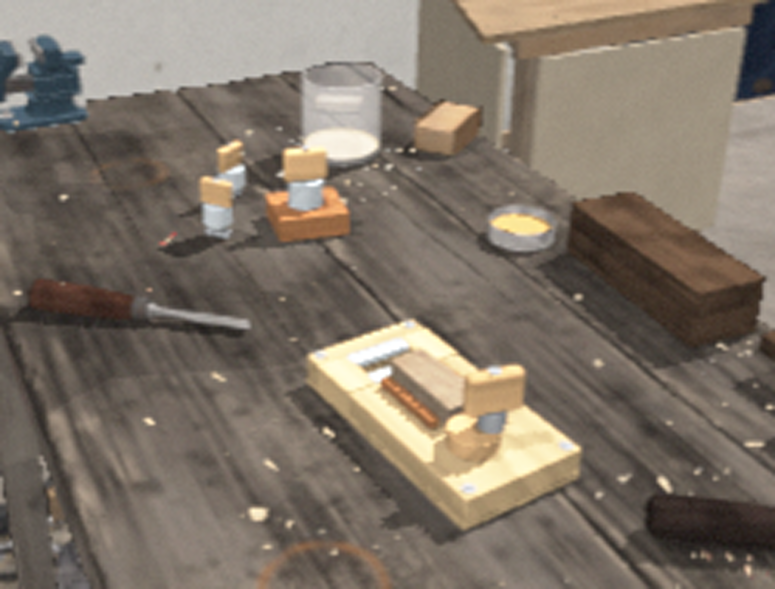

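View pics/side1c.png

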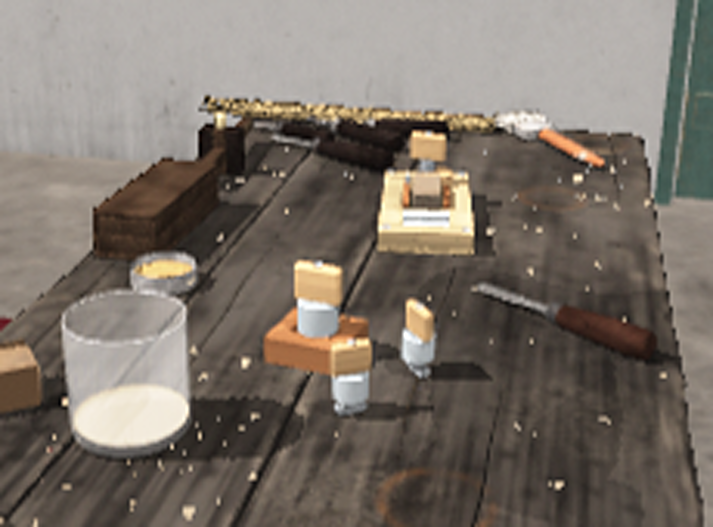

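Stop candidates in the scene picture: (187,246) in the storage block, (194,219) and (181,224) standing loose and smaller, plus the cam wing (260,308), which is fixed on the board. I choose the largest, (187,246). The crop shows it sitting in the orange block.

```bash
cat >> h.py <<'E'
from scipy.spatial.transform import Rotation as R
def und(p,uv):
    uv=np.asarray(uv,float).reshape(-1,2)
    K=np.array([[p['fx'],0,p['cx']],[0,p['fy'],p['cy']],[0,0,1]])
    return cv2.undistortPoints(uv.reshape(-1,1,2),K,np.array([p['k1'],0,0,0,0.])).reshape(-1,2)
def ray(p,uv):
    M=cv2.Rodrigues(p['rvec'])[0]; n=und(p,uv)
    d=np.c_[n,np.ones(len(n))]@M
    return -M.T@p['tvec'], d
def onz(p,uv,z):
    o,d=ray(p,uv); return o+d*((z-o[2])/d[:,2])[:,None]
def tri(pa,ua,pb,ub):
    oa,da=ray(pa,ua);ob,db=ray(pb,ub);da=da[0];db=db[0]
    s=np.linalg.lstsq(np.c_[da,-db],ob-oa,rcond=None)[0]
    return (oa+da*s[0]+ob+db*s[1])/2, np.linalg.norm(oa+da*s[0]-ob-db*s[1])
def proj(p,X):
    K=np.array([[p['fx'],0,p['cx']],[0,p['fy'],p['cy']],[0,0,1]])
    return cv2.projectPoints(np.asarray(X,float).reshape(-1,3),p['rvec'],p['tvec'],K,np.array([p['k1'],0,0,0,0.]))[0].reshape(-1,2)
E
python3 - <<'E'
from h import *
s=snap('scene');d=snap('side')
# pixel from crops, crop scale 3.1; scene off (150,130), side off(140,120)
S=lambda u,v:(150+u/3.1,130+v/3.1); D=lambda u,v:(140+u/3.1,120+v/3.1)
print('stop wing',tri(s,S(305,164),d,D(318,283)))
print('look1',tri(s,S(215,190),d,D(418,320)), 'look2',tri(s,S(231,155),d,D(351,355)))
print('cam wing',tri(s,S(494,391),d,D(428,146)))
# board top corners at z=.024
print('board',onz(s,[S(307,357),S(410,321),S(580,450),S(465,505)],.024).round(4))
print('holder',onz(s,[S(267,198),S(350,212)],.022).round(4))
print('chisel',onz(s,[S(30,300),S(250,325)],.0).round(3),'tin',onz(s,S(520,240),0),'tumb',onz(s,S(343,150),0))
M=cv2.Rodrigues(cams.camera('wrist')['rvec'])[0]
w=cams.camera('wrist'); st=get_state()
Rt=R.from_euler('xyz',st['orientation'],degrees=True).as_matrix()
print('tool axes',Rt.round(3)); print('cam axes in tool',(Rt.T@M.T).round(3),'cam pos tool',Rt.T@(-M.T@w['tvec']-st['eef_pos']))
E
```

```text
stop wing (array([0.56928904, 0.23229606, 0.06186973]), np.float64(0.00045359348731778266))
look1 (array([0.48574067, 0.24705681, 0.04510784]), np.float64(0.000180286013315128)) look2 (array([0.52567954, 0.31580777, 0.04551239]), np.float64(0.001544675956861484))
cam wing (array([ 0.53345775, -0.15425842,  0.06549232]), np.float64(0.0015058008323996877))
board [[ 0.466  -0.0111  0.024 ]
 [ 0.5584  0.0021  0.024 ]
 [ 0.5842 -0.1835  0.024 ]
 [ 0.4892 -0.1987  0.024 ]]
holder [[0.5404 0.257  0.022 ]
 [0.5995 0.1973 0.022 ]]
chisel [[0.302 0.197 0.   ]
 [0.457 0.084 0.   ]] tin [[ 7.37125439e-01  1.20031100e-01 -5.55111512e-17]] tumb [[6.77469112e-01 3.79444444e-01 5.55111512e-17]]
tool axes [[ 0.959  0.     0.282]
 [-0.282 -0.     0.959]
 [ 0.    -1.    -0.   ]]
cam axes in tool [[ 0.001  0.969  0.247]
 [-0.    -0.247  0.969]
 [ 1.    -0.001 -0.   ]] cam pos tool [-0.06745923 -0.16163796 -0.00027618]
```

step_arm(linear=[[48,2,-24],[48,2,-24],[48,2,-24],[48,2,-24],[48,2,-24],[48,2,-24],[48,2,-24],[48,2,-24],[48,2,-24],[40,2,-20],[0,0,0]], angular=[[0,0,0],[0,0,0],[0,0,0],[0,0,0],[0,0,0],[0,0,0],[0,0,0],[0,0,0],[0,0,0],[0,0,0],[0,0,0]], hand=[0,0,0,0,0,0,0,0,0,0,0])

```text
time: 3.08
eef_pos: [0.5759, 0.2314, 0.2032]
orientation: [-89.7, -0.2, -16.2]
wrist_force: [0.1, 0.7, 0.7]
gripper_width: 1.0
```

```bash
python3 - <<'E'
from h import *
w=snap('wrist','w2.png'); s=get_state(); print(s['joint_pos'].round(2),s['eef_pos'],s['orientation'],s['time'])
for t in ['stop_wing','holder']: print(t,[(np.round(d['centre']).tolist(),round(d['p'],2)) for d in cams.find_in(w,t)])
E
```

```text
[ 20.83  24.95  95.14   0.21  59.62 -53.12] [0.57468732 0.23238499 0.20309249] [-89.68608395  -0.11653398 -16.15993815] 3.125
stop_wing [([103.0, 332.0], 0.68), ([84.0, 254.0], 0.59), ([167.0, 264.0], 0.58)]
holder [([147.0, 263.0], 0.87)]
```

View pics/w2.png

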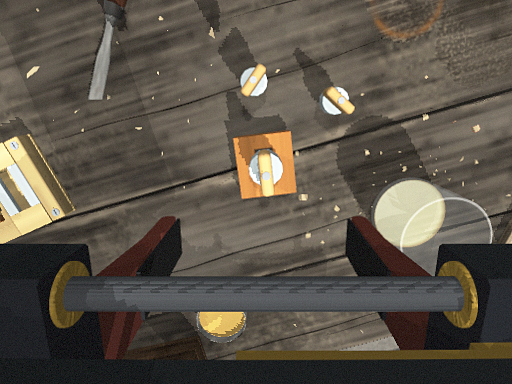

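```bash
python3 - <<'E'
from h import *
w=snap('wrist','w3.png'); s=get_state()
print('tcp px',proj(w,s['eef_pos']))
c=cams.cut_out(w,'stop_wing'); 
for d in c: print(d['p'],d['centre'],d['region'].sum())
i=cv2.imread('pics/w3.png')[110:220,215:315]
cv2.imwrite('pics/w3c.png',cv2.resize(i,None,fx=5.4,fy=5.4,interpolation=cv2.INTER_CUBIC))
E
```

```text
tcp px [[264.35061119 236.12993136]]
0.8 [173.3, 262.2] 1080
0.77 [85.4, 255.4] 657
0.59 [109.4, 330.5] 711
0.5 [191.8, 27.0] 5224
```

View pics/w3c.png

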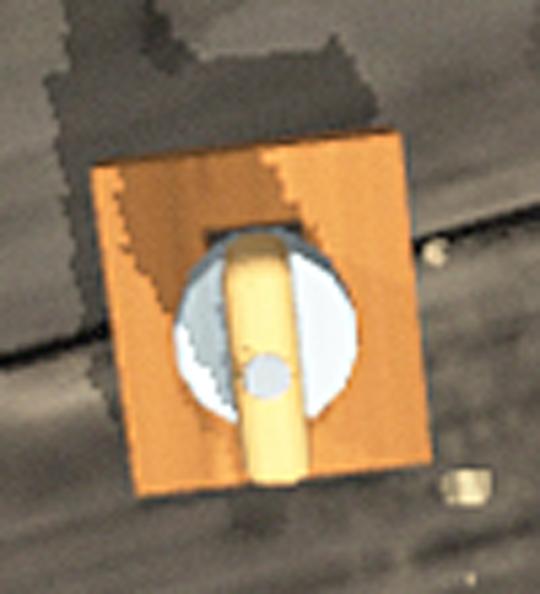

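```bash
cat >> h.py <<'E'
def info():
    s=get_state(); Rt=R.from_euler('xyz',s['orientation'],degrees=True).as_matrix(); return s,Rt
def ang(a,b): d=np.asarray(b)-a; return np.degrees(np.arctan2(d[1],d[0]))
def delta(target):  # world target tcp -> tool mm
    s,Rt=info(); return (Rt.T@(np.asarray(target)-s['eef_pos'])*1000).round(1)
E
python3 - <<'E'
from h import *
w=snap('wrist')
C=lambda u,v:(215+u/5.4,110+v/5.4)
h=onz(w,[C(92,167),C(402,130),C(432,462),C(137,495)],.022); print(h.round(4),h.mean(0)); print([ang(h[i],h[(i+1)%4]).round(1) for i in range(4)],[np.linalg.norm(h[i]-h[(i+1)%4]).round(4) for i in range(4)])
t=onz(w,[C(228,265),C(247,475),C(288,265),C(310,470)],.078); print(t.round(4),ang(t[0],t[1]),ang(t[2],t[3]))
c=onz(w,C(267,377),.078)[0]; print('dot',c)
s,Rt=info(); print('tool x yaw',ang([0,0],Rt[:2,0]))
E
```

```text
[[0.5343 0.2126 0.022 ]
 [0.5439 0.272  0.022 ]
 [0.6098 0.2609 0.022 ]
 [0.6    0.2016 0.022 ]] [0.57198907 0.23676901 0.022     ]
[np.float64(80.8), np.float64(-9.6), np.float64(-99.4), np.float64(170.6)] [np.float64(0.0602), np.float64(0.0668), np.float64(0.06), np.float64(0.0666)]
[[0.5513 0.2357 0.078 ]
 [0.5866 0.2288 0.078 ]
 [0.5541 0.2451 0.078 ]
 [0.5887 0.2392 0.078 ]] -11.090028402816577 -9.662697952677018
dot [0.57122202 0.23666529 0.078     ]
tool x yaw -15.91368781673487
```

```bash
python3 - <<'E'
from h import *
print(delta([.5715,.2367,.052]))
E
```

```text
[ -2.4 151.4   0.8]
```

```bash
cat >> h.py <<'E'
def turn(yaw):
    s,Rt=info(); T=R.from_euler('xyz',[-90,0,yaw],degrees=True).as_matrix()
    return R.from_matrix(Rt.T@T).as_rotvec(degrees=True).round(2)
E
python3 - <<'E'
from h import *
print(turn(-9.9),delta([.5715,.2367,.2031]))
E
```

```text
[-0.31 -6.01  0.13] [-2.1  0.3  1.6]
```

step_arm(linear=[[-2.1,0,1.6],[0,20,0],[0,30,0],[0,0,0]], angular=[[-0.3,-6,0.1],[0,0,0],[0,0,0],[0,0,0]], hand=[110,110,110,110])

```text
time: 3.88
eef_pos: [0.569, 0.2411, 0.154]
orientation: [-89.9, -0.1, -9.3]
wrist_force: [-0.3, -0.3, 0.7]
gripper_width: 0.591
```

```bash
python3 - <<'E'
from h import *
for k in range(3):
  w=snap('wrist','w4.png'); s,_=info(); print(s['eef_pos'].round(4),s['orientation'].round(2),s['gripper_width'],delta([.5715,.2367,.052]),turn(-9.9))
E
```

```text
[0.5702 0.2415 0.1555] [-89.85  -0.25  -9.34] 0.5765557682891589 [  1.6 103.5  -4.8] [-0.15  0.56  0.25]
[0.571  0.2415 0.1564] [-89.79  -0.34  -9.36] 0.5690291048625814 [  0.6 104.4  -5.1] [-0.21  0.54  0.34]
[0.5715 0.2415 0.1569] [-89.76  -0.4   -9.38] 0.5683839027707586 [  0.  104.9  -5.2] [-0.24  0.53  0.4 ]
```

View pics/w4.png

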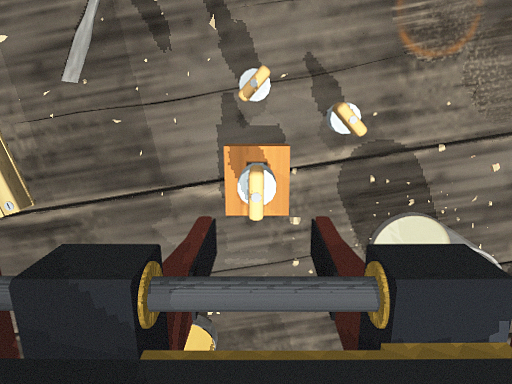

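```bash
python3 - <<'E'
from h import *
w=snap('wrist','w5.png');s,_=info(); print(s['eef_pos'].round(4),s['orientation'].round(2),proj(w,s['eef_pos']))
i=cv2.imread('pics/w5.png')[130:230,210:310]
cv2.imwrite('pics/w5c.png',cv2.resize(i,None,fx=6,fy=6,interpolation=cv2.INTER_CUBIC))
np.save('w5.npy',w,allow_pickle=True)
E
```

```text
[0.5717 0.2414 0.1571] [-89.75  -0.42  -9.39] [[263.49037061 237.22332242]]
```

View pics/w5c.png

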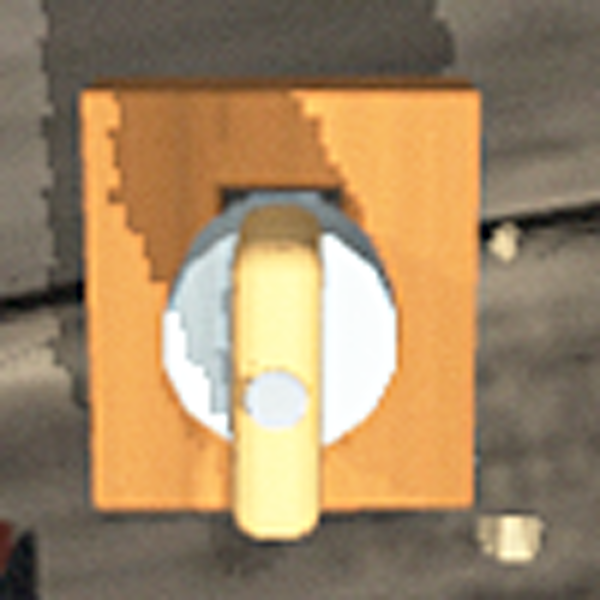

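```bash
python3 - <<'E'
from h import *
w=np.load('w5.npy',allow_pickle=True).item()
C=lambda u,v:(210+u/6,130+v/6)
h=onz(w,[C(82,90),C(480,90),C(474,508),C(95,508)],.022); print(h.mean(0)); print([ang(h[i],h[(i+1)%4]).round(1) for i in range(4)])
t=onz(w,[C(235,260),C(236,515),C(323,260),C(321,515)],.078); print(ang(t[0],t[1]),ang(t[2],t[3]))
print('dot',onz(w,C(276,400),.078)[0])
print(delta([.5705,.2365,.052]),turn(-9.9))
E
```

```text
[0.57207805 0.23603613 0.022     ]
[np.float64(80.6), np.float64(-9.0), np.float64(-99.5), np.float64(170.6)]
-9.80739323240425 -9.812814328745615
dot [0.57127741 0.23605807 0.078     ]
[ -1.2 105.1  -5.5] [-0.25  0.51  0.42]
```

step_arm(linear=[[0.5,0,-5.2],[0,25,0],[0,25,0],[0,20,0],[0,0,0]], angular=[[-0.25,0.5,0.4],[0,0,0],[0,0,0],[0,0,0],[0,0,0]], hand=[110,110,110,110,110])

```text
time: 4.7
eef_pos: [0.5746, 0.236, 0.0898]
orientation: [-89.8, -0.3, -10.0]
wrist_force: [-0.9, -0.1, 0.1]
gripper_width: 0.57
```

```bash
python3 - <<'E'
from h import *
for k in range(3):
  w=snap('wrist','w6.png'); s,_=info(); print(s['eef_pos'].round(4),s['orientation'].round(2),delta([.5713,.2363,.052]),turn(-9.9))
E
```

```text
[0.5753 0.2363 0.0908] [-89.77  -0.43 -10.01] [-4.2 38.8 -0.8] [-0.23 -0.11  0.43]
[0.5757 0.2365 0.0915] [-89.73  -0.49 -10.01] [-4.7 39.4 -1.2] [-0.27 -0.11  0.49]
[0.576  0.2367 0.0919] [-89.7   -0.53 -10.01] [-4.9 39.8 -1.4] [-0.3  -0.1   0.53]
```

View pics/w6.png

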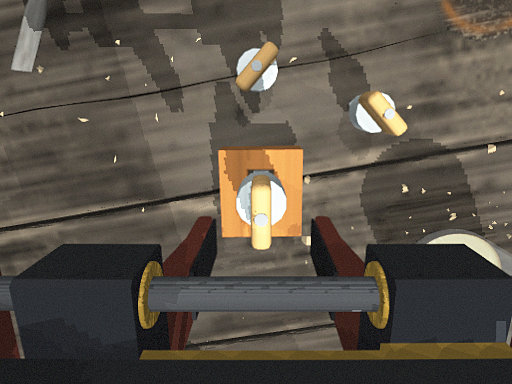

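step_arm(linear=[[-2.5,15,-0.6],[-2.5,15,-0.6],[0,10,0],[0,0,0]], angular=[[-0.3,0,0.5],[0,0,0.2],[0,0,0],[0,0,0]], hand=[110,110,110,110])

```text
time: 5.35
eef_pos: [0.5711, 0.2367, 0.0501]
orientation: [-90.0, 0.1, -10.0]
wrist_force: [1.0, 0.1, 0.1]
gripper_width: 0.566
```

```bash
python3 - <<'E'
from h import *
for k in range(2):
  w=snap('wrist','w7.png'); s,_=info(); print(s['eef_pos'].round(4),s['orientation'].round(2),delta([.5713,.2363,.052]),turn(-9.9))
E
```

```text
[0.5713 0.2367 0.0505] [-89.96   0.12 -10.  ] [ 0.  -1.5 -0.4] [-0.04 -0.1  -0.12]
[0.5717 0.2369 0.0511] [-8.993e+01  7.000e-02 -1.000e+01] [-0.3 -0.9 -0.7] [-0.07 -0.1  -0.07]
```

View pics/w7.png

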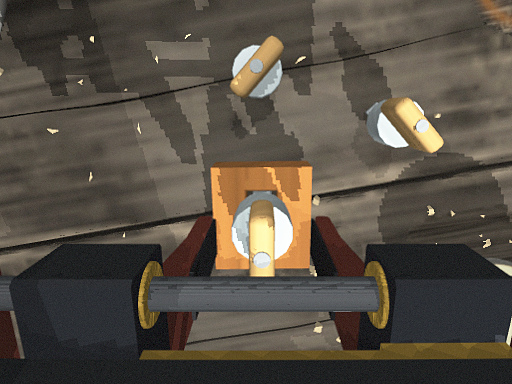

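step_arm(linear=[[0,0,0],[0,0,0],[0,0,0],[0,0,0],[0,0,0],[0,0,0]], angular=[[0,0,0],[0,0,0],[0,0,0],[0,0,0],[0,0,0],[0,0,0]], hand=[255,255,255,255,255,255], newtons=30)

```text
time: 6.2
eef_pos: [0.5724, 0.2371, 0.0521]
orientation: [-89.9, -0.0, -10.0]
wrist_force: [-0.3, -1.0, -1.8]
gripper_width: 0.134
```

step_arm(linear=[[0,-8,0],[0,-15,0],[0,-25,0],[0,-30,0],[0,-30,0],[0,0,0]], angular=[[0,0,0],[0,0,0],[0,0,0],[0,0,0],[0,0,0],[0,0,0]], hand=[255,255,255,255,255,255])

```text
time: 6.95
eef_pos: [0.5727, 0.2371, 0.1675]
orientation: [-89.8, -0.1, -10.0]
wrist_force: [0.7, 0.0, -2.3]
gripper_width: 0.135
```

```bash
python3 - <<'E'
from h import *
w=snap('wrist','w8.png'); a=snap('scene','s8.png');s,_=info(); print(s['eef_pos'].round(4),s['orientation'].round(2),s['gripper_width'])
i=cv2.imread('pics/s8.png')[100:320,150:400]
cv2.imwrite('pics/s8c.png',cv2.resize(i,None,fx=2.7,fy=2.7,interpolation=cv2.INTER_CUBIC))
S=lambda u,v:(150+u/3.1,130+v/3.1)
E
```

```text
[0.5709 0.2364 0.1645] [-89.97   0.13 -10.  ] 0.13552855211758938
```

View pics/s8c.png

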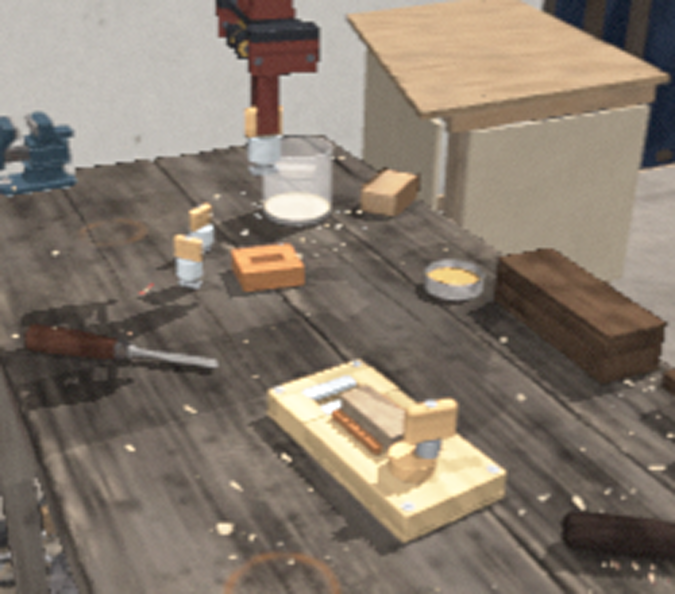

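View pics/w8.png

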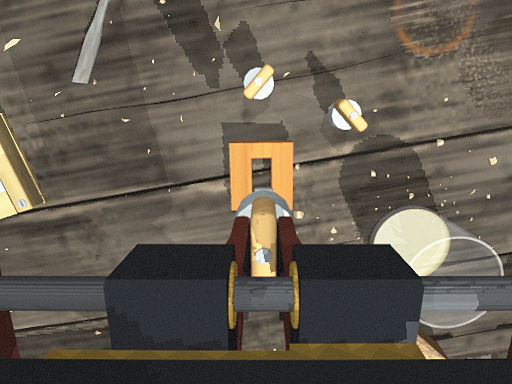

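step_arm(linear=[[5,0,-30],[5,0,-45],[5,0,-50],[5,0,-50],[5,0,-50],[5,0,-44],[0,0,0],[0,0,0],[0,0,0]], angular=[[0,0,0],[0,0,0],[0,0,0],[0,0,0],[0,0,0],[0,0,0],[0,-9,0],[0,-9,0],[0,0,0]], hand=[255,255,255,255,255,255,255,255,255])

```text
time: 8.18
eef_pos: [0.5444, -0.0425, 0.1504]
orientation: [-89.8, 1.4, 8.5]
wrist_force: [0.4, -0.2, -1.2]
gripper_width: 0.133
```

```bash
python3 - <<'E'
from h import *
snap('scene')
w=snap('wrist','w9.png');s,_=info(); print(s['joint_pos'].round(1),s['eef_pos'].round(4),s['orientation'].round(2),s['gripper_width'])
np.save('w9.npy',w,allow_pickle=True)
i=cv2.imread('pics/w9.png')[0:260,130:390]
cv2.imwrite('pics/w9c.png',cv2.resize(i,None,fx=2.3,fy=2.3,interpolation=cv2.INTER_CUBIC))
E
```

```text
[-5.600e+00  2.380e+01  1.055e+02 -1.000e-01  5.200e+01 -1.039e+02] [ 0.5446 -0.0422  0.1507] [-89.78   1.35   8.39] 0.13457040655458907
```

View pics/w9.png

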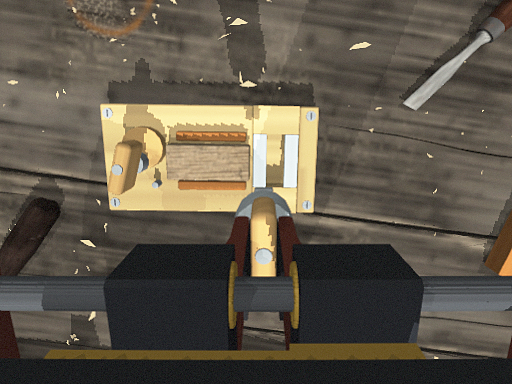

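```bash
python3 - <<'E'
import cv2
i=cv2.imread('pics/w9.png')[90:225,90:330]
cv2.imwrite('pics/w9c.png',cv2.resize(i,None,fx=3.3,fy=3.3,interpolation=cv2.INTER_CUBIC))
i=cv2.imread('pics/w9.png')[120:220,230:330]
cv2.imwrite('pics/w9d.png',cv2.resize(i,None,fx=6,fy=6,interpolation=cv2.INTER_CUBIC))
E
```

```text
(no output)
```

View pics/w9c.png

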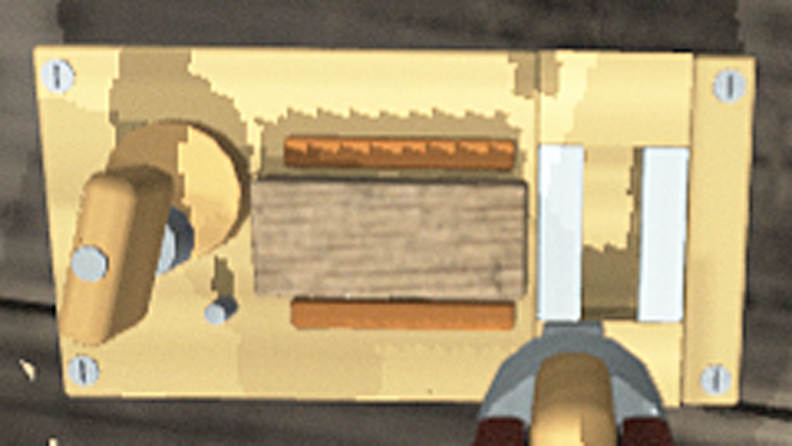

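View pics/w9d.png

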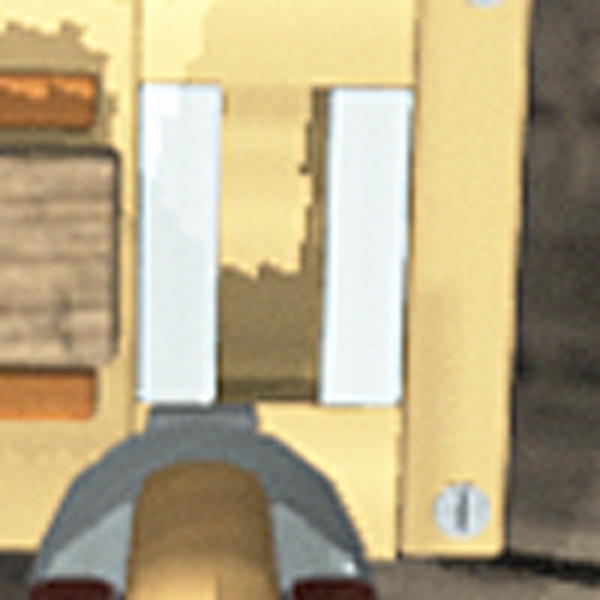

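```bash
python3 - <<'E'
from h import *
w=np.load('w9.npy',allow_pickle=True).item()
C=lambda u,v:(230+u/6,120+v/6); B=lambda u,v:(90+u/3.3,90+v/3.3)
m=onz(w,[C(220,88),C(216,403),C(330,90),C(320,403)],.024); sl=m.mean(0)
print('slot',m.round(4),sl.round(4),ang(m[0],m[1]),ang(m[2],m[3]),np.linalg.norm(m[0]-m[2]),np.linalg.norm(m[0]-m[1]))
b=onz(w,[B(35,47),B(755,57),B(740,407),B(66,400)],.024); print(b.round(4),[ang(b[i],b[(i+1)%4]).round(1) for i in range(4)],[np.linalg.norm(b[i]-b[(i+1)%4]).round(4) for i in range(4)])
bc=b.mean(0); ya=ang(b[0],b[1]); yb=ang(b[3],b[2]); y=np.radians((ya+yb)/2); u=np.array([np.cos(y),np.sin(y)])
print('ctr',bc,'slot2',bc[:2]+.058*u,'cam',bc[:2]-.0588*u,np.degrees(y))
print('camdot',onz(w,B(90,263),.080)); e=onz(w,[B(90,175),B(60,335),B(172,180),B(118,340)],.080); print(ang(e[0],e[1]),ang(e[2],e[3]))
s=get_state(); 
# stop in hand: wing dot, foot end
z=s['eef_pos'][2]; print(s['eef_pos'],'dot in hand',onz(w,(264,257),z-.052+.078),'foot near end mid at foot bottom',onz(w,[C(152,420),C(258,405)],z-.0465))
E
```

```text
slot [[ 0.4986 -0.0456  0.024 ]
 [ 0.5453 -0.0393  0.024 ]
 [ 0.4965 -0.0297  0.024 ]
 [ 0.543  -0.0237  0.024 ]] [ 0.5209 -0.0346  0.024 ] 7.751391863879153 7.348007948200931 0.016076035890615608 0.04714632429717477
[[ 0.4935 -0.1908  0.024 ]
 [ 0.469  -0.0046  0.024 ]
 [ 0.5634  0.0086  0.024 ]
 [ 0.5887 -0.1787  0.024 ]] [np.float64(97.5), np.float64(8.0), np.float64(-82.3), np.float64(-172.7)] [np.float64(0.1878), np.float64(0.0954), np.float64(0.189), np.float64(0.0959)]
ctr [ 0.52863847 -0.09138497  0.024     ] slot2 [ 0.5209689  -0.03389429] cam [ 0.53641382 -0.14966862] 97.59869809093288
camdot [[ 0.53569144 -0.15032547  0.08      ]]
-7.751288528108724 -14.557625575890139
[ 0.54463071 -0.0421909   0.15073028] dot in hand [[ 0.54377871 -0.042322    0.17673028]] foot near end mid at foot bottom [[ 0.53053854 -0.04956496  0.10423028]
 [ 0.52719446 -0.03832021  0.10423028]]
```

```bash
python3 - <<'E'
from h import *
s,Rt=info(); print(s['eef_pos'],s['orientation'],turn(7.6))
T=R.from_euler('xyz',[-90,0,7.6],degrees=True).as_matrix(); print(T.T@(np.array([.5215,-.0344,.1])-s['eef_pos'])*1e3)
E
```

```text
[ 0.54463071 -0.0421909   0.15073028] [-89.77922526   1.35356031   8.38598557] [-0.21  0.78 -1.36]
[-21.89712619  50.73028314  10.78164156]
```

step_arm(linear=[[0,0,0],[-12,0,6],[-10,0,5],[0,20,0],[0,20,0],[0,0,0],[0,0,0]], angular=[[-0.2,0.8,-1.4],[0,0,0],[0,0,0],[0,0,0],[0,0,0],[0,0,0],[0,0,0]], hand=[255,255,255,255,255,255,255])

```text
time: 9.15
eef_pos: [0.5173, -0.0316, 0.1109]
orientation: [-90.0, -0.1, 7.4]
wrist_force: [-0.2, 0.5, -1.4]
gripper_width: 0.135
```

```bash
python3 - <<'E'
from h import *
snap('scene','s10.png'); snap('side','d10.png')
w=snap('wrist','w10.png');np.save('w10.npy',w,allow_pickle=True)
s,Rt=info(); print(s['eef_pos'],s['orientation'],turn(7.6))
T=R.from_euler('xyz',[-90,0,7.6],degrees=True).as_matrix(); print(T.T@(np.array([.5215,-.0344,.1])-s['eef_pos'])*1e3)
i=cv2.imread('pics/w10.png')[90:270,170:370]
cv2.imwrite('pics/w10c.png',cv2.resize(i,None,fx=3.3,fy=3.3,interpolation=cv2.INTER_CUBIC))
E
```

```text
[ 0.51760139 -0.03173538  0.11092718] [-89.99844937  -0.17369306   7.35075155] [-0.   -0.25  0.17]
[ 3.51195309 10.92717843 -3.15683009]
```

View pics/w10c.png

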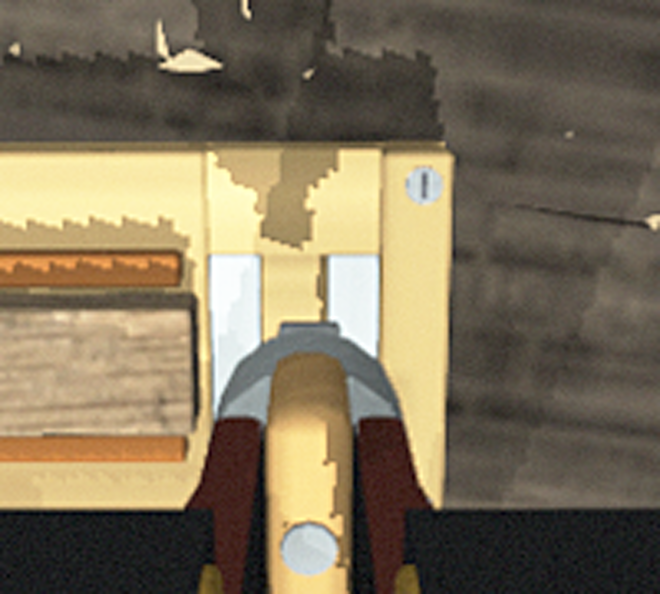

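```bash
python3 - <<'E'
from h import *
w=np.load('w10.npy',allow_pickle=True).item(); s=get_state(); z=s['eef_pos'][2]
C=lambda u,v:(170+u/3.3,90+v/3.3)
m=onz(w,[C(261,255),C(327,255)],.024); e=np.array([np.cos(np.radians(7.6)),np.sin(np.radians(7.6)),0]); print('slot',m.mean(0)+.024*e)
f=onz(w,[C(281,326),C(337,326)],z-.0465+.004); print('foot',f.round(4),f.mean(0)+.015*e)
print('dot',onz(w,C(309,548),z+.026)); print(s['eef_pos'])
E
```

```text
slot [ 0.52088522 -0.03447323  0.024     ]
foot [[ 0.503  -0.0389  0.0684]
 [ 0.5016 -0.0281  0.0684]] [ 0.51715506 -0.03152175  0.06842718]
dot [[ 0.51592809 -0.03184768  0.13692718]]
[ 0.51760139 -0.03173538  0.11092718]
```

step_arm(linear=[[3.5,5,-3.4],[0,10,0],[0,0,0],[0,0,0]], angular=[[0,-0.2,0.2],[0,0,0],[0,0,0],[0,0,0]], hand=[255,255,255,255])

```text
time: 9.8
eef_pos: [0.5224, -0.0351, 0.0954]
orientation: [-90.0, -0.0, 7.5]
wrist_force: [0.4, -0.3, -1.1]
gripper_width: 0.139
```

```bash
python3 - <<'E'
from h import *
w=snap('wrist','w11.png');np.save('w11.npy',w,allow_pickle=True)
s,Rt=info(); print(s['eef_pos'],s['orientation'],turn(7.6), delta([.5214,-.0346,.1]))
i=cv2.imread('pics/w11.png')[90:270,170:370]
cv2.imwrite('pics/w11c.png',cv2.resize(i,None,fx=3.3,fy=3.3,interpolation=cv2.INTER_CUBIC))
E
```

```text
[ 0.52232039 -0.03506678  0.09545509] [-9.00138479e+01 -2.36814450e-02  7.54697860e+00] [ 0.01 -0.05  0.02] [-0.8 -4.5  0.6]
```

View pics/w11c.png

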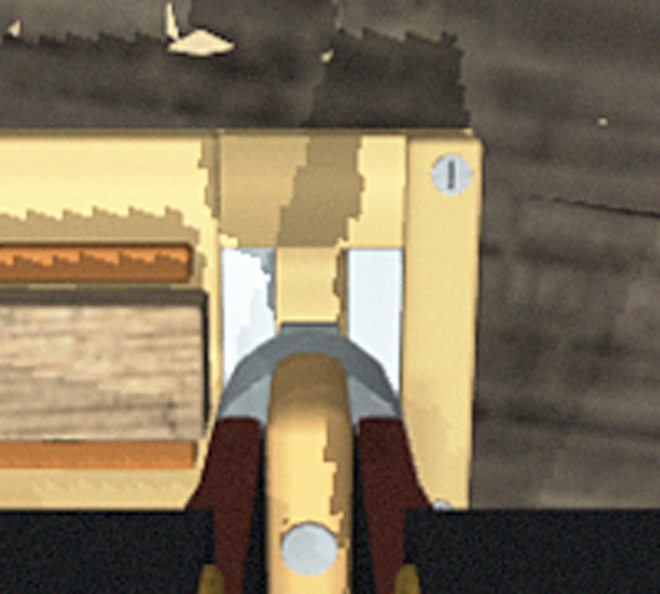

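step_arm(linear=[[-0.7,10,0.5],[0,14,0],[0,7,0],[0,0,0]], angular=[[0,0,0],[0,0,0],[0,0,0],[0,0,0]], hand=[255,255,255,255])

```text
time: 10.35
eef_pos: [0.5211, -0.0345, 0.0618]
orientation: [-90.0, 0.0, 7.6]
wrist_force: [0.3, 0.2, -1.6]
gripper_width: 0.135
```

```bash
python3 - <<'E'
from h import *
s,Rt=info(); print(s['eef_pos'],s['orientation'],turn(7.6), delta([.5214,-.0346,.054]),s['wrist_force'])
E
```

```text
[ 0.52107668 -0.03450216  0.0618329 ] [-9.00001896e+01  2.58331233e-02  7.55169805e+00] [ 0.   -0.05 -0.03] [ 0.3  7.8 -0.1] [ 0.25690782  0.15003642 -1.62837904]
```

step_arm(linear=[[0,4,0],[0,2.5,0],[0,1,0],[0,0,0]], angular=[[0,0,0],[0,0,0],[0,0,0],[0,0,0]], hand=[255,255,255,255])

```text
time: 10.85
eef_pos: [0.5215, -0.0346, 0.0542]
orientation: [-90.0, -0.0, 7.6]
wrist_force: [-0.6, -0.1, -1.0]
gripper_width: 0.138
```

step_arm(linear=[[0,1.2,0],[0,0,0]], angular=[[0,0,0],[0,0,0]], hand=[255,255])

```text
time: 11.1
eef_pos: [0.522, -0.0346, 0.0543]
orientation: [-90.0, -0.1, 7.5]
wrist_force: [0.3, 0.1, -1.5]
gripper_width: 0.137
```

```bash
python3 - <<'E'
from h import *
w=snap('wrist','w12.png');s=get_state();print(s['eef_pos'],s['wrist_force'])
i=cv2.imread('pics/w12.png')[90:270,170:370]
cv2.imwrite('pics/w12c.png',cv2.resize(i,None,fx=3.3,fy=3.3,interpolation=cv2.INTER_CUBIC))
E
```

```text
[ 0.52207535 -0.03459875  0.05431236] [ 0.74042265 -0.00358913 -2.53222781]
```

View pics/w12c.png

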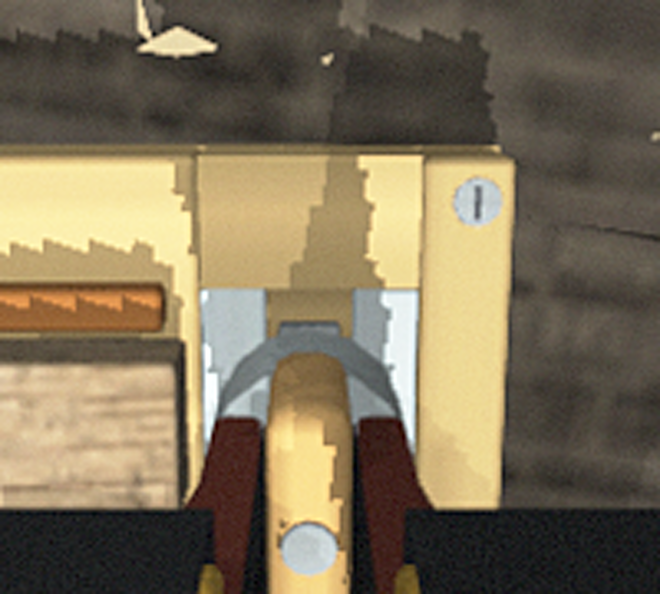

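step_arm(linear=[[0,1.5,0],[0,1.5,0]], angular=[[0,0,0],[0,0,0]], hand=[255,255])

```text
time: 11.4
eef_pos: [0.5223, -0.0346, 0.0539]
orientation: [-90.0, -0.1, 7.6]
wrist_force: [-7.7, 0.7, 24.8]
gripper_width: 0.133
```

step_arm(linear=[[-0.5,-0.5,0],[0,0,0],[0,0,0],[0,0,0],[0,0,0]], angular=[[0,0,0],[0,10,0],[0,10,0],[0,10,0],[0,10,0]], hand=[255,255,255,255,255])

```text
time: 12.02
eef_pos: [0.5219, -0.0347, 0.0542]
orientation: [-89.9, -0.1, -33.7]
wrist_force: [0.3, 0.1, -1.3]
gripper_width: 0.135
```

```bash
python3 - <<'E'
from h import *
s,Rt=info(); print(s['eef_pos'],s['orientation'],turn(-82.4),delta([.5214,-.0346,.0543]),s['wrist_force'])
E
```

```text
[ 0.5218746 -0.0346919  0.0541774] [-89.94627765  -0.11661914 -33.6733104 ] [-0.1  48.73  0.09] [-0.4 -0.1 -0.2] [ 0.27901744  0.11813038 -1.34306079]
```

step_arm(linear=[[0,0,0],[0,0,0],[0,0,0],[0,0,0],[0,0,0],[0,0,0]], angular=[[0,10,0],[0,10,0],[0,10,0],[0,10,0],[0,7,0],[0,0,0]], hand=[255,255,255,255,255,255])

```text
time: 12.78
eef_pos: [0.522, -0.0351, 0.054]
orientation: [-89.9, -0.1, -82.2]
wrist_force: [-0.2, 0.8, 0.9]
gripper_width: 0.14
```

```bash
python3 - <<'E'
from h import *
s,Rt=info(); print(s['eef_pos'],s['orientation'],turn(-82.4),delta([.5214,-.0346,.0543]),s['wrist_force'],s['ft_torque'],s['joint_pos'])
E
```

```text
[ 0.52203474 -0.0351455   0.05399547] [-8.98901224e+01 -6.83960250e-02 -8.22324416e+01] [-0.11  0.17  0.07] [-0.6 -0.3 -0.6] [-0.18889068  0.78047579  0.94007256] [ 0.05637507  0.17238285 -0.02218016] [-5.12986864e+00  3.08808777e+01  1.11657908e+02 -6.94856442e-02
  3.73388621e+01 -1.28422922e+01]
```

step_arm(linear=[[0,0,0],[0,0,0],[0,0,0],[0,-20,0],[0,-35,0],[0,-40,0],[-20,-20,0],[0,0,0]], angular=[[0,0,0],[0,0,0],[0,0,0],[0,0,0],[0,0,0],[0,0,0],[0,0,0],[0,0,0]], hand=[110,110,110,110,110,110,110,110])

```text
time: 13.78
eef_pos: [0.5188, -0.015, 0.1714]
orientation: [-89.9, -0.0, -81.8]
wrist_force: [0.0, -0.3, -0.5]
gripper_width: 0.572
```

```bash
python3 - <<'E'
from h import *
w=snap('wrist','w13.png');a=snap('scene','s13.png');np.save('w13.npy',w,allow_pickle=True)
s,Rt=info(); print(s['eef_pos'],s['orientation'])
i=cv2.imread('pics/s13.png')[180:310,220:360]
cv2.imwrite('pics/s13c.png',cv2.resize(i,None,fx=4.5,fy=4.5,interpolation=cv2.INTER_CUBIC))
E
```

```text
[ 0.51795695 -0.01569529  0.1698308 ] [-9.01018120e+01 -3.06290823e-02 -8.18437808e+01]
```

View pics/w13.png

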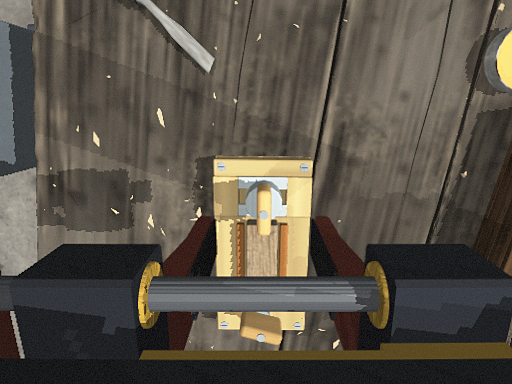

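View pics/s13c.png

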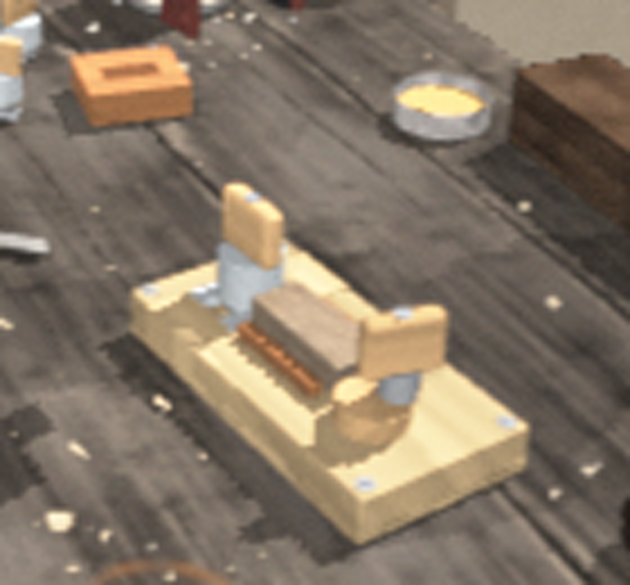

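step_arm(linear=[[19.3,0,0],[19,0,-3.4],[18.1,0,-6.7],[16.6,0,-9.7],[14.7,0,-12.5],[12.3,0,-14.8],[9.6,0,-16.7],[0,0,0]], angular=[[0,-10.2,0],[0,-10.2,0],[0,-10.2,0],[0,-10.2,0],[0,-10.2,0],[0,-10.2,0],[0,-10.2,0],[0,0,0]], hand=[110,110,110,110,110,110,110,110])

```text
time: 14.88
eef_pos: [0.5344, -0.1559, 0.1573]
orientation: [-90.0, 1.2, -8.2]
wrist_force: [-0.0, -0.8, -0.1]
gripper_width: 0.567
```

```bash
python3 - <<'E'
from h import *
snap('scene')
w=snap('wrist','w14.png');np.save('w14.npy',w,allow_pickle=True)
s,Rt=info(); print(s['eef_pos'],s['orientation'],proj(w,[.536,-.150,.08]))
i=cv2.imread('pics/w14.png')[110:260,190:390]
cv2.imwrite('pics/w14c.png',cv2.resize(i,None,fx=4,fy=4,interpolation=cv2.INTER_CUBIC))
E
```

```text
[ 0.5340801  -0.15459865  0.1574771 ] [-90.02208965   1.19738506  -8.31618832] [[270.59282918 200.68696968]]
```

View pics/w14c.png

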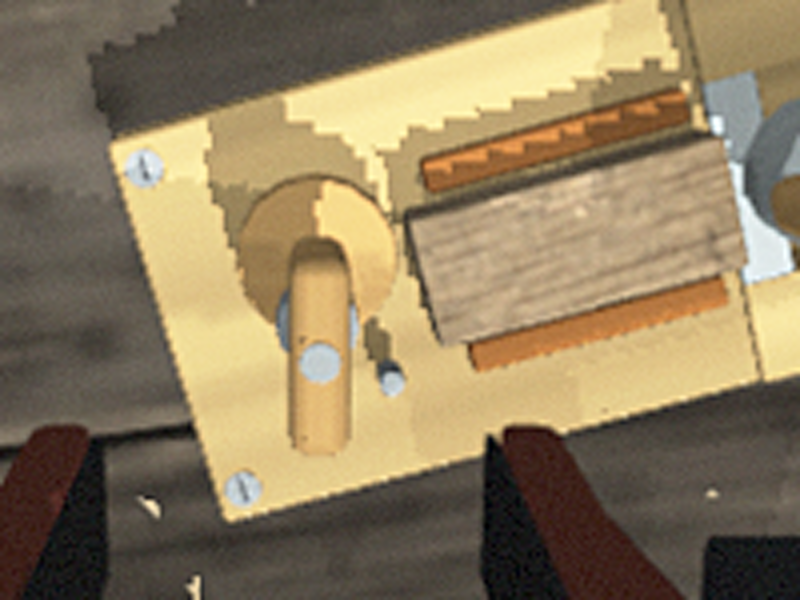

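```bash
python3 - <<'E'
from h import *
w=np.load('w14.npy',allow_pickle=True).item()
C=lambda u,v:(190+u/4,110+v/4)
e=onz(w,[C(290.5,270),C(289.5,440),C(349.5,270),C(350.5,440)],.080); print(ang(e[0],e[1]),ang(e[2],e[3]), 'dot',onz(w,C(320,362),.08))
s,Rt=info(); print(s['eef_pos'],s['orientation'],turn(-9))
T=R.from_euler('xyz',[-90,0,-9],degrees=True).as_matrix(); print(T.T@(np.array([.5362,-.1502,.054])-s['eef_pos'])*1e3)
E
```

```text
-8.711467401389507 -7.460838018685043 dot [[ 0.53578855 -0.15042569  0.08      ]]
[ 0.5340801  -0.15459865  0.1574771 ] [-90.02208965   1.19738506  -8.31618832] [ 0.03  0.68 -1.2 ]
[  1.40570146 103.47709948   4.67611629]
```

step_arm(linear=[[0,0,0],[1.4,10,4.7],[0,30,0],[0,30,0],[0,15,0],[0,0,0],[0,0,0]], angular=[[0,0,-1.2],[0,0,0],[0,0,0],[0,0,0],[0,0,0],[0,0,0],[0,0,0]], hand=[110,110,110,110,110,110,110])

```text
time: 15.85
eef_pos: [0.5365, -0.1461, 0.0694]
orientation: [-90.0, -0.1, -8.5]
wrist_force: [-0.2, -0.4, 0.4]
gripper_width: 0.567
```

```bash
python3 - <<'E'
from h import *
w=snap('wrist','w15.png')
s,Rt=info(); print(s['eef_pos'],s['orientation'],turn(-8.2),delta([.536,-.1503,.055]))
E
```

```text
[ 0.53658218 -0.14617069  0.06954214] [-89.99895132  -0.1589901   -8.53204006] [-0.   -0.33  0.16] [-0.  14.5 -4.2]
```

View pics/w15.png

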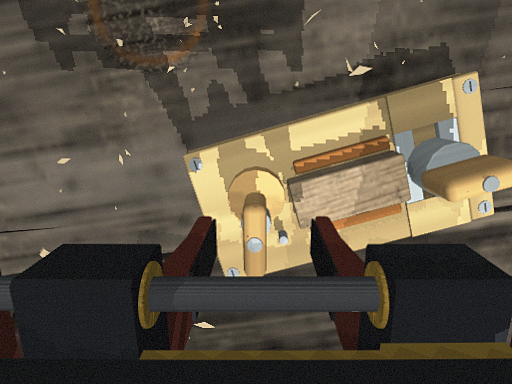

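step_arm(linear=[[0,7,-4.2],[0,7,0],[0,0,0]], angular=[[0,-0.3,0.1],[0,0,0],[0,0,0]], hand=[110,110,110])

```text
time: 16.27
eef_pos: [0.5371, -0.1511, 0.0563]
orientation: [-90.0, -0.2, -8.2]
wrist_force: [-0.8, 0.8, -0.2]
gripper_width: 0.563
```

```bash
python3 - <<'E'
from h import *
s,Rt=info(); print(s['eef_pos'],s['orientation'],turn(-8.2),delta([.536,-.1503,.055]))
E
```

```text
[ 0.53705416 -0.15112525  0.05625264] [-90.02663706  -0.22980828  -8.23548452] [ 0.03 -0.04  0.23] [-1.2  1.2  0.7]
```

step_arm(linear=[[-1.2,1,0.7],[0,0,0],[0,0,0],[0,0,0],[0,0,0],[0,0,0]], angular=[[0,0,0.2],[0,0,0],[0,0,0],[0,0,0],[0,0,0],[0,0,0]], hand=[110,255,255,255,255,255], newtons=30)

```text
time: 17.02
eef_pos: [0.5361, -0.1505, 0.0555]
orientation: [-90.0, -0.0, -8.2]
wrist_force: [0.1, -2.6, -0.8]
gripper_width: 0.135
```

```bash
python3 - <<'E'
from h import *
s,Rt=info(); print(s['eef_pos'],s['orientation'],turn(-8.2),delta([.536,-.1503,.055]),s['wrist_force'],s['ft_torque'],s['gripper_width'])
E
```

```text
[ 0.53605087 -0.1505182   0.05547756] [-9.00499807e+01 -4.33718850e-02 -8.23604919e+00] [ 0.05 -0.04  0.04] [-0.1  0.5  0.2] [ 0.13892789 -2.6303908  -0.80961005] [-0.30869967  0.07965208 -0.03558013] 0.13455609660917478
```

Gripped with low forces. I'll turn clockwise in stages.

step_arm(linear=[[0,0,0],[0,0,0],[0,0,0],[0,0,0]], angular=[[0,9,0],[0,9,0],[0,9,0],[0,9,0]], hand=[255,255,255,255])

```text
time: 17.52
eef_pos: [0.536, -0.1507, 0.0555]
orientation: [-90.0, -0.1, -45.3]
wrist_force: [-0.1, -1.1, -0.5]
gripper_width: 0.135
```

```bash
python3 - <<'E'
from h import *
s,Rt=info(); print(s['eef_pos'],s['orientation'],turn(-82.4),delta([.536,-.1503,.055]),s['wrist_force'],s['ft_torque'],s['gripper_width'])
E
```

```text
[ 0.53604521 -0.1506634   0.05549032] [-9.00141808e+01 -6.97261150e-02 -4.53155918e+01] [-1.000e-02  3.708e+01  7.000e-02] [-0.3  0.5  0.2] [-0.0670187  -1.11431638 -0.45730942] [-0.12370331  0.04029976  0.06355095] 0.13523605171461983
```

step_arm(linear=[[0,0,0],[0,0,0],[0,0,0],[0,0,0],[0,0,0]], angular=[[0,9,0],[0,9,0],[0,9,0],[0,6,0],[0,0,0]], hand=[255,255,255,255,255])

```text
time: 18.15
eef_pos: [0.536, -0.1507, 0.0555]
orientation: [-90.0, -0.1, -79.4]
wrist_force: [-0.3, -1.1, -0.3]
gripper_width: 0.136
```

```bash
python3 - <<'E'
from h import *
s,Rt=info(); print(s['eef_pos'],s['orientation'],turn(-82.4),delta([.536,-.1503,.055]),s['wrist_force'],s['ft_torque'],s['gripper_width'])
E
```

```text
[ 0.53599251 -0.15071065  0.05551004] [-8.99779335e+01 -6.98828667e-02 -7.93900940e+01] [-0.02  3.01  0.07] [-0.4  0.5  0.1] [-0.27972398 -1.11086038 -0.28856669] [-0.11805699  0.10703878 -0.05782834] 0.1356994378128443
```

step_arm(linear=[[0,0,0],[0,0,0]], angular=[[0,3,0],[0,1.5,0]], hand=[255,255])

```text
time: 18.4
eef_pos: [0.536, -0.1507, 0.0555]
orientation: [-90.0, -0.1, -83.7]
wrist_force: [-0.3, -0.3, 0.0]
gripper_width: 0.134
```

```bash
python3 - <<'E'
from h import *
s,Rt=info(); print(s['orientation'],s['wrist_force'],s['ft_torque'],s['gripper_width'])
E
```

```text
[-8.99806027e+01 -8.00210964e-02 -8.36897453e+01] [-0.31255541 -0.32463563  0.0196519 ] [-0.13889743  0.05190082  0.58000135] 0.13449403791454367
```

step_arm(linear=[[0,0,0],[0,0,0]], angular=[[0,1.5,0],[0,1,0]], hand=[255,255])

```text
time: 18.65
eef_pos: [0.5359, -0.1508, 0.0555]
orientation: [-90.0, -0.1, -86.1]
wrist_force: [0.6, -0.6, 0.5]
gripper_width: 0.144
```

```bash
python3 - <<'E'
from h import *
w=snap('wrist','w16.png')
s,Rt=info(); print(s['eef_pos'],s['orientation'],s['wrist_force'],s['ft_torque'],s['gripper_width'])
E
```

```text
[ 0.53597124 -0.1507441   0.05552536] [-89.98683385  -0.11308776 -86.10382812] [-0.53645662 -0.85776713  0.34387245] [-0.12356959  0.07006156  0.83520296] 0.13883930771124156
```

View pics/w16.png

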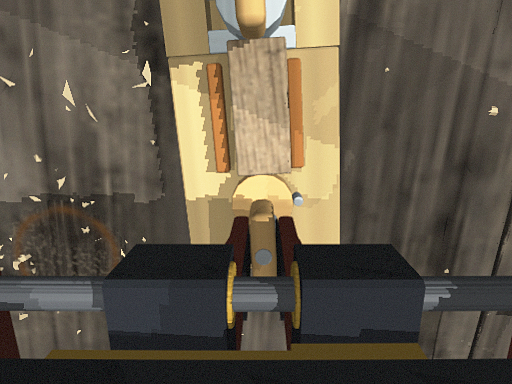

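step_arm(linear=[[0,0,0],[0,0,0],[0,0,0],[0,-20,0],[0,-35,0],[0,-40,0],[0,-20,0],[-30,0,0],[-25,0,0],[0,0,0]], angular=[[0,0,0],[0,0,0],[0,0,0],[0,0,0],[0,0,0],[0,0,0],[0,0,0],[0,0,0],[0,0,0],[0,0,0]], hand=[110,110,110,110,110,110,110,110,110,110])

```text
time: 19.95
eef_pos: [0.5323, -0.0945, 0.1745]
orientation: [-89.9, 0.0, -86.4]
wrist_force: [0.3, 0.4, 0.6]
gripper_width: 0.569
```

```bash
python3 - <<'E'
from h import *
w=snap('wrist','w17.png');a=snap('scene','s17.png');np.save('w17.npy',w,allow_pickle=True)
s,Rt=info(); print(s['eef_pos'],s['orientation'])
i=cv2.imread('pics/s17.png')[130:310,200:360]
cv2.imwrite('pics/s17c.png',cv2.resize(i,None,fx=3.3,fy=3.3,interpolation=cv2.INTER_CUBIC))
E
```

```text
[ 0.5325567  -0.09570487  0.17432851] [-8.99267275e+01 -2.13349160e-03 -8.64873619e+01]
```

View pics/w17.png

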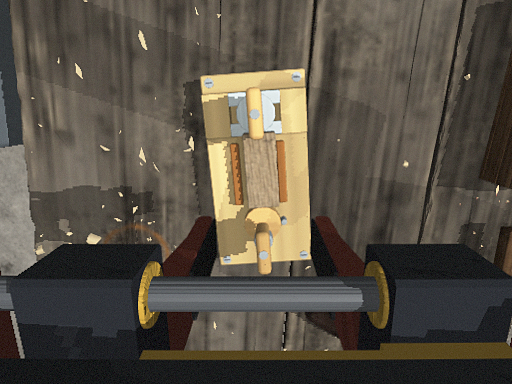

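View pics/s17c.png

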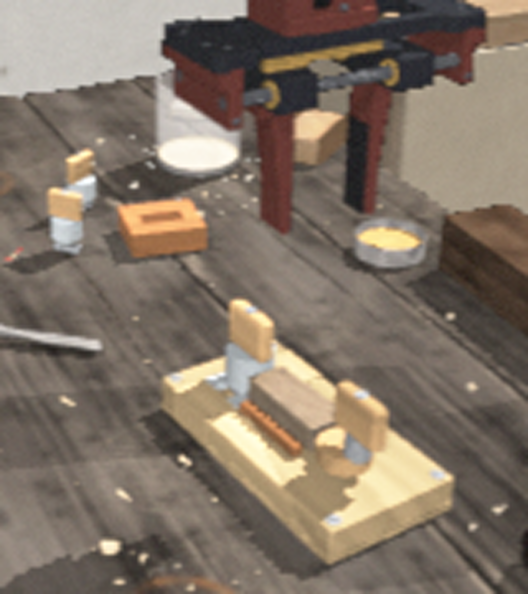

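```bash
python3 - <<'E'
import cv2
i=cv2.imread('pics/w17.png')[60:280,190:330]
cv2.imwrite('pics/w17c.png',cv2.resize(i,None,fx=2.7*1.35*.75,fy=2.7*1.35*.75,interpolation=cv2.INTER_CUBIC))
i=cv2.imread('pics/w17.png')[80:280,190:330]
cv2.imwrite('pics/w17d.png',cv2.rotate(cv2.resize(i,None,fx=4,fy=4,interpolation=cv2.INTER_CUBIC),cv2.ROTATE_90_CLOCKWISE))
E
```

```text
(no output)
```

View pics/w17d.png

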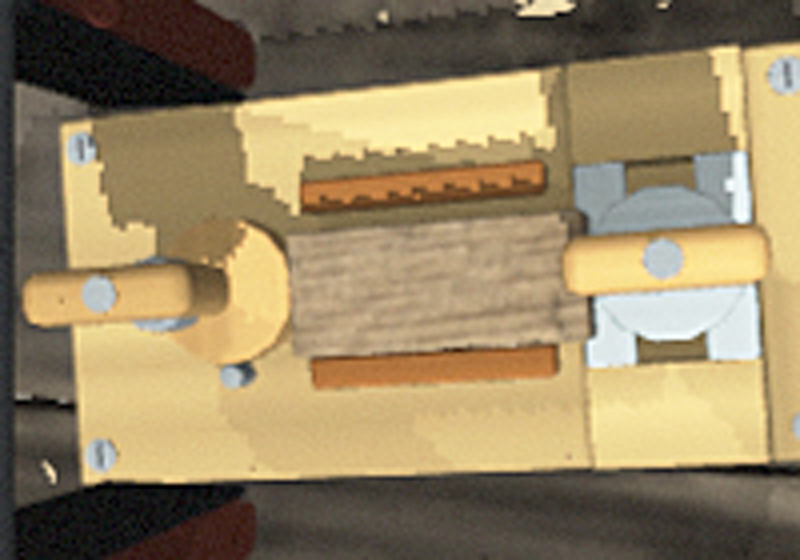

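```bash
python3 - <<'E'
from h import *
w=np.load('w17.npy',allow_pickle=True).item()
C=lambda x,y:(190+y/4,80+(800-x)/4)
def a(p,q,z): e=onz(w,[C(*p),C(*q)],z); return ang(e[0],e[1]).round(1)
print('stop',a((575,238),(755,227),.08),a((575,293),(755,282),.08))
print('cam',a((35,275),(185,266),.08),a((35,325),(185,318),.08))
print('board',a((85,485),(590,470),.024),a((65,125),(735,50),.024))
print('offcut',a((293,355),(590,340),.042),a((290,233),(575,212),.042))
p=onz(w,[C(290,295),C(592,320)],.042); d=onz(w,C(662,258),.08)[0]; c=onz(w,C(99,294),.08)[0]
u=np.array([np.cos(np.radians(97.6)),np.sin(np.radians(97.6))]); b=np.array([.5286,-.0914])
print('along board: offcut cam end, stop end',(p[:,:2]-b)@u,'stop axis',(d[:2]-b)@u,'cam',(c[:2]-b)@u, 'lobe tip',(onz(w,C(290,295),.038)[0][:2]-b)@u)
E
```

```text
stop 96.5 97.1
cam 96.5 96.3
board 97.2 97.6
offcut 97.0 96.9
along board: offcut cam end, stop end [-0.02961886  0.04013664] stop axis 0.05717502828912829 cam -0.06017112506606612 lobe tip -0.03088193139914202
```

```bash
python3 - <<'E'
from h import *
print(get_state()['time'],env.close_job())
E
```

```text
the job is handed in; nothing more can be done
20.05 None
```

The offcut is clamped on the carving board, and I handed the job in at 20 s with the robot clear of everything.

- **Stop:** I took the largest of the three look-alikes out of the storage block and lowered its foot into the slot until the collar pressed on the board (about 25 N). Then I twisted it a quarter turn clockwise and let go. I did not pull up on it to test the lock.
- **Cam:** I turned the wing clockwise until it met a firm stop. The torque rose to about 0.8 N m, against roughly 0.06 N m to turn it freely, and the gripper began to slip on the wing.

**Last wrist picture:**

| Item | Measured direction |
|---|---|
| Stop wing | about 97° |
| Cam wing | about 96.4° |
| Board | about 97.5° |

These agree within about 1°, which is my measuring error.

- **Offcut:** its end lies 40 mm from the board's centre, where the collar's face is, and the cam's lobe reaches its other end. At this resolution a gap of up to about 1 mm would not show.
- **Other things on the bench:** in the last scene picture the two look-alikes, tin, tumbler and chisel looked unmoved by eye.

No check failed.

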